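Set the ball at the start stop of the rolling ramp

ROBOT

A 6-joint arm with a two-finger parallel gripper is mounted at the origin on the work surface. World frame = base frame: x ahead of the robot, y to its left, z up, the work surface at z = 0. Lengths are in m, angles in rad, forces in N, time in s.
With the tool pointing down it reaches from about 0.35 to 0.8 m from the base axis. Payload 7.3 kg.
Tool frame: the origin (TCP) lies at the very end of the fingers, on their centre line; the grasp point (between the pads) lies tcp_to_grasp behind it (tcp_to_grasp is the distance from the TCP to the grasp point, in m); z points along the fingers, y is the direction in which the jaws open and shut (so a half turn about z gives the same grasp; the last joint's range is limited). The gripper opens to 85 mm and grips with 20 to 120 N. Pads are 22 mm wide; open, the fingers measure 114 mm over their backs; the gripper's body (76 mm by 85 mm) begins 54 mm behind the grasp point. The pads swing forward as they close: fully open they stand 13 mm farther back than shut.
Start: joints at [-1.484, 0.342, 1.524, -0, 1.275, -0.146], TCP at [0.121, -0.511, 0.231] pointing down, gripper open.
Joint ranges: [-2.53, 2.53], [-0.77, 2.02], [0.04, 2.7], [-1, 4.14], [0.28, 2.66], [-3.11, 3.11]. Speed limits (rad/s): [2.57, 2.57, 3.14, 3.14, 3.14, 3.14].

INTERFACE

Orientations are given as a unit quaternion [w, x, y, z].
In Python, from bench import * gives the robot as it stands.
- The arm moves only by the tool drive_tool, never from a script. Its argument "commands" is a list of rows, each a list of 3 entries, a list of its own where there are three numbers: the shift along the tool's x, y, z in m, then the turn, a rotation vector about the tool's x, y, z in degrees, then the opening, from 0 (shut) to 1 (fully open). In form: [[[dx, dy, dz], [ax, ay, az], hand], ...]. A call has exactly 10 rows; each row is the pose to reach, as a shift and turn from the pose measured when the call began, along the tool's axes at that moment; what a row does not reach only later rows make up. A row lasts 1/8 s, in which the tool goes at most 62.5 mm and 10.7 degrees, less where a joint would pass 70% of its speed; a pose out of reach is approached as far as the arm can. A call with a gripper value outside its range is refused whole. The fingers move at their own pace and stop on an object; the grip force is fixed at half the most. Time passes only in rows, so rows that repeat a pose let the fingers close, or fill a call up. It gives the time, the measured TCP pose, the force and the opening at its end, in the units of the state.
- get_state(): the state, without advancing time (a new reading comes with each control period).
- snapshot(name): name is "scene" or "top" or "wrist"; returns a dict with "image" (384x512x3 uint8, blue, green, red), "range_z" (384x512 float32, m along the optical axis (not along the pixel's ray), 0 where there is no reading), "fx", "fy", "cx", "cy" (pixels), "rvec" (rotation vector, rad) and "tvec" (3), from world to camera coordinates, as OpenCV has them. Camera axes: x right, y down, z forward; pixel columns grow to the right and rows downward; lengths in m; the calibration is good to about 2 mm. The wrist camera is an equidistant fisheye: a pixel r from the principal point sees the ray r / f radians off the axis. A picture is of the moment at which its call begins.
- hand_in(): hands the job in, once; it reports no verdict.
The state is a dict: "time": time; "joint_positions": joint angles; "dq": joint speeds; "joint_efforts": joint torques, N m; "position": TCP position; "orientation": TCP orientation; "wrist_force": force on the tool from outside, world axes, zero at the start; "moment": the same for the moment, N m; "finger_gap": finger opening in m.
Only numpy, scipy, OpenCV 4.12 (cv2) and the standard library are available. Lean on these libraries where they do the work, as an engineer would, in place of code of your own. Each camera call takes 0.05 s, during which the arm holds its last target.

TASK

The large steel ball has run down to the bottom of the sloped V-shaped gutter. With your fingertips push it back up the gutter, between the two arms of the light gate without touching the gate, until it rests right against the start stop, and finish while holding it there with your fingers still on it, so that it cannot roll back down. Do not pick the ball up or take it between the fingers, do not shift the start stop, and leave the other things on the bench where they are.

Things in the scene. Friction and masses are not known exactly. Their poses are not given: they have to be found in the camera images.
- ball: Solid polished steel ball, 44 mm in diameter, 0.27 to 0.41 kg, slippery, rolls freely and runs down the gutter when let go; it starts at rest at the gutter's low end (centre at x = -200 mm in the gutter's frame). Origin at its centre; its axes turn as it rolls. Its upper 32 mm stand above the gutter's edges. Lying in the groove, its centre is at y = 0, z = 31 mm in the gutter's frame.
- gutter: 90-degree V gutter of aluminium angle, 520 mm long, on a beam over a plywood base (600 by 100 mm), sloping 7 degrees. Origin on the bottom line of the V, half-way along, 75 mm above the bench. x runs up the slope along the gutter, y across, z square to it, out of the open side. The V's edges are at z = 21 mm, y = +-21 mm (outside +-24).
- gate: Light gate: black plastic fork fixed to the gutter, 24 mm long along it, an arm on each side, open above. Origin on the bottom line of the gutter, in the middle of the fork (x = -60 mm in the gutter's frame); axes as the gutter's. Inner faces of the arms at y = +-45 mm, outer at +-59 mm, tops at z = 46 mm.
- stop_face (a point): Middle of the rubber downhill face of the start stop, an aluminium block 50 mm wide, 19 mm thick, clamped across the gutter's upper part, black thumbscrew on top (to z = 63 mm in the gutter's frame). Axes as the gutter's, x square to the face. The point is at y = 0, z = 31 mm in the gutter's frame: the ball touches the stop when its centre is 22 mm downhill of it.
- plug (a point): Top middle of the black rubber plug that keeps the ball from running out of the low end: 20 mm long, lying low in the groove below the ball, 28 mm downhill of the ball's centre as it starts. The point is at z = 18 mm in the gutter's frame: the space behind the ball is free above the gutter's edges.
- stop (a joint): Where the start stop is clamped: 0 to 0.10 m up the slope; its face is at x = 110 mm + this value in the gutter's frame. It is clamped tight and does not slide under pushes below about 80 N.
- stopwatch: Bystander: black round stopwatch, 54 mm across, 16 mm high, lying beside the ramp. Origin: centre of its underside.
- beaker: Bystander: open glass beaker, 60 mm across, 75 mm high, beside the ramp. Origin: centre of its underside.
- masses: Bystander: stack of four brass slotted masses on a hanger, 42 mm across, 94 mm high with the hook, beside the ramp. Origin: centre of its underside.
- dish: Bystander: glass dish, 80 mm across, 14 mm high, with three small steel balls (19 mm) kept in it (they do not come loose and stand up to 22 mm high), beside the ramp. Origin: centre of its underside.
- pencil: Bystander: black pencil, 190 mm long, 7 mm thick, lying along its x axis beside the ramp. Origin: half-way along, underneath.
There are look-alikes about, which are no part of the job. There is more than one size of the ball; the job needs the largest.

How it is judged:
By the outcome, as a careful person would: the job done as asked, in the order asked, and still so for the second after the job is handed in, while the arm keeps its last pose, push and grip.
It also fails if it takes over 42 s, if anything falls off the work surface, if the arm or the gripper's body presses on something with over 40 N, if the wrist force passes 120 N, or if a joint passes its speed limit or range.

## Working session

There is one attempt and no reset: what is moved stays moved. The work goes in short steps, Python scripts to look and compute and a tool call to move; the robot and the scene stay as the last step left them, time stands still between calls to the robot, and variables do not carry over. Pictures are saved under pics/ and viewed, and the job is handed in when it is done.

Besides the shell and the picture viewer there is one more tool, called after "Call:" as name(argument=value, ...) on one line, values as JSON. drive_tool: Moves the arm, as the interface text tells. Its arguments: {"type":"object","properties":{"commands":{"type":"array","items":{"type":"array"}}},"required":["commands"]}

```bash
ls; mkdir -p pics; python3 - <<'E'
from bench import *
import cv2,numpy as np
s=get_state();print({k:np.round(v,3) for k,v in s.items()})
for n in("scene","top","wrist"):
    d=snapshot(n);cv2.imwrite(f"pics/{n}0.png",d["image"]);np.savez(f"{n}0.npz",**d)
    print(n,d["fx"],d["fy"],d["cx"],d["cy"],d["rvec"],d["tvec"])
E
```

```text
pics
{'time': np.float64(0.0), 'joint_positions': array([-1.484,  0.343,  1.525, -0.   ,  1.275, -0.146]), 'dq': array([-0.002,  0.001, -0.001, -0.   , -0.001, -0.   ]), 'joint_efforts': array([ 0.0000e+00, -4.3368e+01, -2.4601e+01, -0.0000e+00,  8.0000e-03,
        0.0000e+00]), 'position': array([ 0.121, -0.51 ,  0.231]), 'orientation': array([-0.001,  0.993,  0.116,  0.   ]), 'wrist_force': array([ 1.143, -0.467, -0.089]), 'moment': array([-0.031,  0.024, -0.035]), 'finger_gap': np.float64(0.086)}
scene 420.7278313874892 420.7278313874892 255.48334564168326 196.5941293733181 [ 1.70040234  1.62751547 -0.8113674 ] [-0.05362906 -0.25946499  1.36689143]
top 424.95849865154986 424.95849865154986 251.91846034939348 189.2740214431585 [ 2.06211753 -2.13025831  0.2511147 ] [0.04851924 0.56573481 0.81025321]
wrist 297.3186396354542 297.3186396354542 254.90681932167058 188.88175974407054 [-2.27058436  1.79642592  0.27288318] [-0.52464379 -0.03771363  0.3804881 ]
```

View pics/scene0.png

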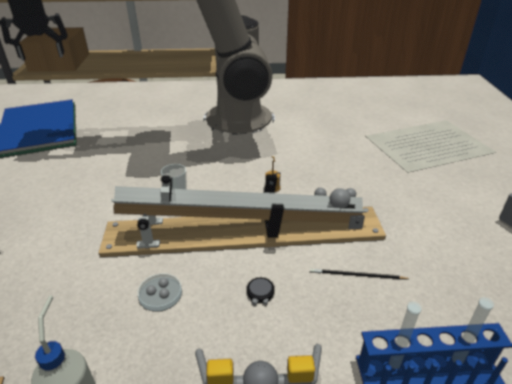

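View pics/top0.png

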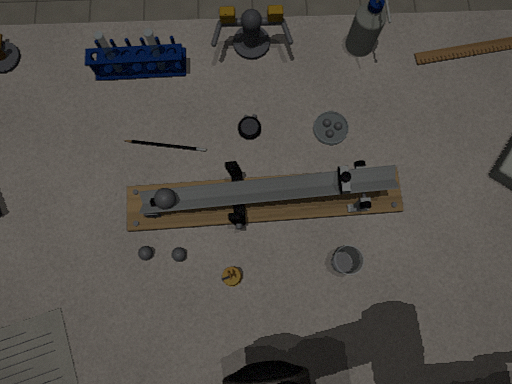

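View pics/wrist0.png

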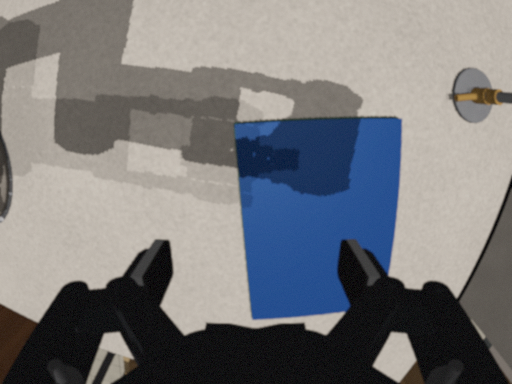

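The top view shows the gutter running from low left (144,203) to high right (395,178).

Things that could be taken for the ball:
- Grey sphere in the groove at top (165,198), scene (343,197). It's the largest and lies at the low end, so this is my choice.
- Loose small balls at top (146,252) and (179,254).
- Three small balls in the dish at top (330,127).
- Knob on the clamp device at top (251,20).

Next I'll check the choice in a close crop and measure.

```bash
cat > h.py <<'E'
import numpy as np,cv2
from scipy.spatial.transform import Rotation as R
def load(n):
    d=np.load(n);return {k:d[k] for k in d.files}
def cloud(d):
    v,u=np.mgrid[0:384,0:512];z=d["range_z"].astype(float)
    P=np.stack([(u-d["cx"])/d["fx"]*z,(v-d["cy"])/d["fy"]*z,z],-1)
    Rm=cv2.Rodrigues(d["rvec"])[0]
    W=(P-d["tvec"])@Rm
    W[z<=0]=np.nan
    return W
def proj(d,X):
    return cv2.projectPoints(np.atleast_2d(np.float64(X)),d["rvec"],d["tvec"],np.array([[d["fx"],0,d["cx"]],[0,d["fy"],d["cy"]],[0,0,1.]]),None)[0][:,0]
E
python3 - <<'E'
from h import *
d=load("top0.npz");W=cloud(d)
for (u,v) in [(165,198),(146,252),(179,254),(232,276),(330,127),(249,127),(346,260),(300,300),(127,185),(397,168),(402,210),(129,230),(250,200),(250,181),(380,180),(345,178),(234,166),(237,214),(153,200),(148,210)]:
    print((u,v),np.round(W[v,u],4))
im=d["image"]
cv2.imwrite("pics/crop1.png",cv2.resize(im[150:280,110:270],None,fx=4.5,fy=4.5,interpolation=cv2.INTER_CUBIC))
cv2.imwrite("pics/crop2.png",cv2.resize(im[140:240,290:420],None,fx=5,fy=5,interpolation=cv2.INTER_CUBIC))
# ball sphere fit
ball=W[190:206,157:173].reshape(-1,3);ball=ball[np.isfinite(ball).all(1)]
ball=ball[ball[:,2]>ball[:,2].max()-0.014]
from scipy.optimize import least_squares
r=least_squares(lambda c:np.linalg.norm(ball-c,axis=1)-.022,ball.mean(0)-[0,0,.02],loss='soft_l1',f_scale=.001)
print("ball",r.x,len(ball),np.abs(r.fun).mean())
# wood mask
hsv=cv2.cvtColor(im,cv2.COLOR_BGR2HSV)
m=((hsv[...,0]>8)&(hsv[...,0]<25)&(hsv[...,1]>90)).astype(np.uint8);m[:155]=0;m[240:]=0;m[:,:110]=0;m[:,420:]=0
print(m.sum());pts=np.argwhere(m)[:,::-1]
Z=W[m>0];k=np.isfinite(Z).all(1);print("z wood",np.nanpercentile(Z[:,2],[10,50,90]))
# unproject to plane of wood
XY=Z[k][:,:2].astype(np.float32)
rc=cv2.minAreaRect(XY);print(rc,cv2.boxPoints(rc))
E
```

```text
(165, 198) [0.547  0.2026 0.0999]
(146, 252) [0.449  0.2548 0.0295]
(179, 254) [0.4428 0.1863 0.028 ]
(232, 276) [0.3938 0.0763 0.0397]
(330, 127) [ 0.7229 -0.154   0.0058]
(249, 127) [0.7241 0.0318 0.0182]
(346, 260) [ 0.4206 -0.1655  0.005 ]
(300, 300) [ 0.3414 -0.0632  0.0012]
(127, 185) [6.022e-01 3.084e-01 3.000e-04]
(397, 168) [ 0.6217 -0.2984  0.0007]
(402, 210) [ 0.523  -0.2937  0.0143]
(129, 230) [0.4987 0.2965 0.0135]
(250, 200) [0.5395 0.0348 0.0908]
(250, 181) [0.5786 0.0336 0.0908]
(380, 180) [ 0.5689 -0.2247  0.1033]
(345, 178) [ 0.5613 -0.1431  0.1569]
(234, 166) [0.6045 0.0643 0.1131]
(237, 214) [0.5081 0.0607 0.1122]
(153, 200) [0.5518 0.2347 0.064 ]
(148, 210) [0.5314 0.2448 0.0627]
ball [0.55087659 0.20802616 0.08033694] 229 0.0009452898659141052
5267
z wood [0.01232358 0.01436854 0.01651954]
((0.5562554001808167, 0.0016792714595794678), (0.11385821551084518, 0.6027765870094299), 1.8364917039871216) [[ 0.48969683  0.3010883 ]
 [ 0.50901425 -0.30137864]
 [ 0.62281394 -0.29772976]
 [ 0.60349655  0.30473718]]
```

```bash
sleep 1
```

```text
(no output)
```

View pics/crop1.png

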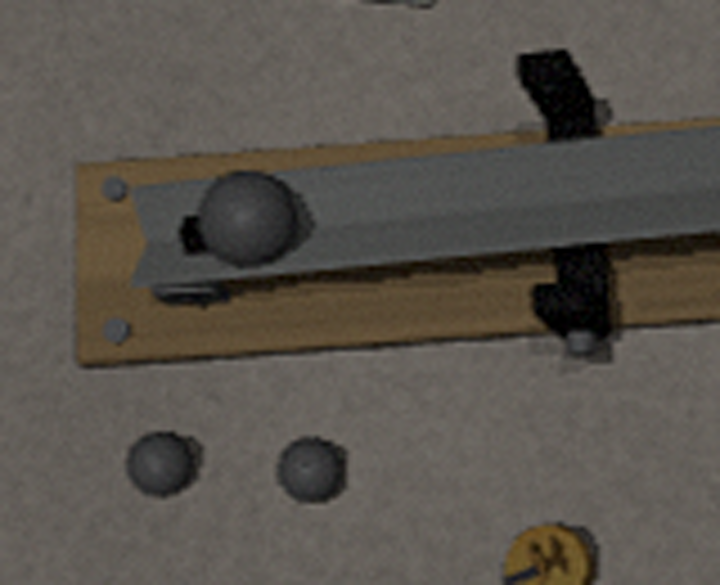

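View pics/crop2.png

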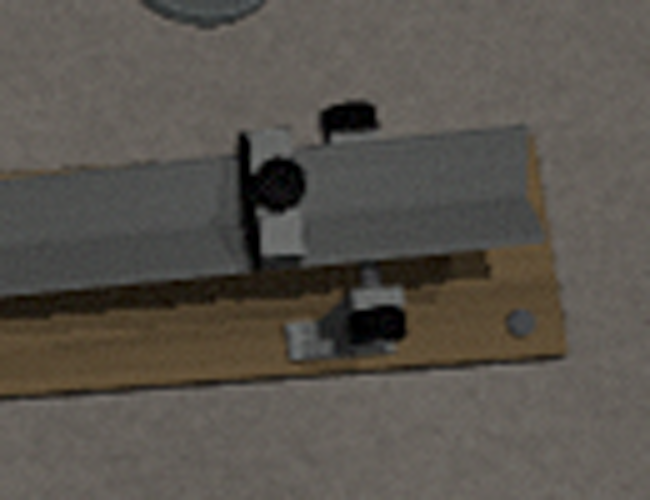

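```bash
python3 - <<'E'
from h import *
d=load("top0.npz");W=cloud(d)
# heights in region around the gutter, plane z = a+ b*y : select by y slices
a=W.reshape(-1,3);a=a[np.isfinite(a).all(1)]
C=[]
for y in np.arange(0.26,-0.28,-0.03):
    s=a[(abs(a[:,1]-y)<.006)&(a[:,0]>.45)&(a[:,0]<.66)]
    g=75e-3-y*np.tan(np.radians(7))
    t=s[(s[:,2]>g-.02)&(s[:,2]<g+.035)]
    print(round(y,3),"n",len(t),"x",np.round([t[:,0].min(),t[:,0].max()],4) if len(t) else '', "zmax",np.round(t[:,2].max(),4) if len(t) else '')
    if abs(y)<.14: C.append((y,(t[:,0].min()+t[:,0].max())/2))
E
```

```text
0.26 n 151 x [0.451  0.5726] zmax 0.0677
0.23 n 78 x [0.5245 0.5744] zmax 0.0705
0.2 n 32 x [0.5279 0.575 ] zmax 0.0847
0.17 n 130 x [0.5288 0.5753] zmax 0.0772
0.14 n 131 x [0.5298 0.5771] zmax 0.0813
0.11 n 132 x [0.5312 0.5779] zmax 0.0863
0.08 n 153 x [0.4972 0.6024] zmax 0.0983
0.05 n 187 x [0.4889 0.612 ] zmax 0.0964
0.02 n 138 x [0.5347 0.5826] zmax 0.0962
-0.01 n 138 x [0.5365 0.5842] zmax 0.0993
-0.04 n 143 x [0.5372 0.5853] zmax 0.1036
-0.07 n 141 x [0.5393 0.5867] zmax 0.1068
-0.1 n 146 x [0.5397 0.5876] zmax 0.1115
-0.13 n 148 x [0.5414 0.5889] zmax 0.1144
-0.16 n 37 x [0.5408 0.5885] zmax 0.128
-0.19 n 271 x [0.5175 0.6153] zmax 0.1218
-0.22 n 153 x [0.5443 0.5925] zmax 0.1257
-0.25 n 88 x [0.5462 0.5927] zmax 0.1295
-0.28 n 0 x  zmax
```

The crops confirm the choice: the large ball lies in the groove beside the black plug, and the two loose balls are clearly smaller. The stop, with its black rubber face and thumbscrew, is at top ≈(340–350,178). Next I'll fix the gutter frame, the stop face and the wrist camera location.

```bash
cat >> h.py <<'E'
c7,s7=np.cos(np.radians(7)),np.sin(np.radians(7))
uh=np.array([.0415,-1,0]);uh/=np.linalg.norm(uh)
Zw=np.array([0,0,1.])
xg=c7*uh+s7*Zw; zg=-s7*uh+c7*Zw; yg=np.cross(zg,xg)
G=np.stack([xg,yg,zg],1)
def origin(y0): return np.array([.5591-.0415*y0,y0,.075])
E
python3 - <<'E'
from h import *
d=load("top0.npz");W=cloud(d);O=origin(.0059)
g=(W-O)@G
sel=lambda x0,x1,y0,y1,z0,z1:(g[...,0]>x0)&(g[...,0]<x1)&(g[...,1]>y0)&(g[...,1]<y1)&(g[...,2]>z0)&(g[...,2]<z1)
for nm,b in dict(gut=(-.35,.35,-.03,.03,-.005,.03),edgeL=(-.35,.35,.017,.026,.0,.03),edgeR=(-.35,.35,-.026,-.017,.0,.03),stop=(.08,.25,-.03,.03,.03,.075),gate=(-.12,0,-.065,.065,.035,.06),ball=(-.25,-.15,-.03,.03,.035,.06)).items():
    q=g[sel(*b)];print(nm,len(q),np.round(np.percentile(q,[1,50,99],axis=0),4).tolist())
q=g[sel(-.24,.1,-.03,.03,-.005,.03)]
for k in(-.15,-.1,0,.08):
    t=q[abs(q[:,0]-k)<.01];print(k,np.round([t[:,1].min(),t[:,1].max(),t[:,2].min(),np.median(t[:,2]),t[:,2].max()],4))
sc=load("scene0.npz");Ws=cloud(sc);gs=(Ws-O)@G
g=gs
for nm,b in dict(gut=(-.35,.35,-.03,.03,-.005,.03),stop=(.08,.25,-.03,.03,.03,.075),gate=(-.12,0,-.065,.065,.035,.06),ball=(-.25,-.15,-.03,.03,.035,.06)).items():
    q=g[sel(*b)];print("sc",nm,len(q),np.round(np.percentile(q,[1,50,99],axis=0),4).tolist() if len(q) else '')
print("ball px pred",proj(d,O+G@[-.2,0,.031]),proj(sc,O+G@[-.2,0,.031]))
w=load("wrist0.npz");Rm=cv2.Rodrigues(w["rvec"])[0];C=-Rm.T@w["tvec"];T=R.from_quat([.993,.116,0,-.001]).as_matrix()
print("cam in tool",T.T@(C-[.121,-.51,.231]),T.T@Rm.T)
from bench import *
import bench;print([n for n in dir(bench) if not n.startswith('_')])
E
```

```text
gut 5411 [[-0.2543, -0.0234, -0.0015], [0.0147, 0.0033, 0.0118], [0.2563, 0.0239, 0.0225]]
edgeL 887 [[-0.2542, 0.0171, 0.0126], [0.0141, 0.0203, 0.0184], [0.2558, 0.0246, 0.0226]]
edgeR 819 [[-0.2541, -0.0244, 0.0017], [-0.0056, -0.0211, 0.0188], [0.2562, -0.0171, 0.0253]]
stop 308 [[0.1476, -0.0248, 0.0306], [0.1559, -0.0036, 0.0469], [0.1668, 0.0248, 0.0641]]
gate 195 [[-0.0709, -0.0587, 0.0353], [-0.0587, -0.045, 0.0449], [-0.0472, 0.0591, 0.0479]]
ball 330 [[-0.2171, -0.0199, 0.0357], [-0.1963, -0.0026, 0.0461], [-0.1801, 0.0188, 0.0531]]
-0.15 [-0.0235  0.0243 -0.0014  0.0116  0.0225]
-0.1 [-0.0234  0.0242 -0.0024  0.0118  0.0236]
0 [-0.0238  0.0243 -0.0022  0.0123  0.0222]
0.08 [-0.0234  0.0244 -0.0015  0.0119  0.0226]
sc gut 4774 [[-0.2532, -0.0199, -0.0048], [0.023, -0.003, 0.0101], [0.2575, 0.0267, 0.0262]]
sc stop 242 [[0.149, -0.013, 0.0305], [0.1579, 0.0117, 0.0469], [0.1678, 0.0288, 0.064]]
sc gate 187 [[-0.0694, -0.0551, 0.0353], [-0.0573, 0.0506, 0.044], [-0.0461, 0.0623, 0.048]]
sc ball 237 [[-0.2152, -0.0094, 0.0355], [-0.1942, 0.0123, 0.045], [-0.1779, 0.0244, 0.0532]]
ball px pred [[164.21374777 198.39968006]] [[339.65016497 197.62530224]]
cam in tool [ 0.07567903  0.00086389 -0.14281303] [[-7.01455574e-04 -9.55430723e-01 -2.95214567e-01]
 [ 9.99999688e-01 -7.77271482e-04  1.39470416e-04]
 [-3.62716184e-04 -2.95214377e-01  9.55430971e-01]]
['PlanningError', 'get_state', 'hand_in', 'snapshot', 'tcp_to_grasp']
```

```bash
cat >> h.py <<'E'
O=origin(.0045)
TD=np.stack([-xg,yg,-zg],1)
def rel(p,q,target,Rt=TD):
    T=R.from_quat([q[1],q[2],q[3],q[0]]).as_matrix()
    return np.round(T.T@(np.array(target)-p),4), np.round(R.from_matrix(T.T@Rt).as_rotvec(degrees=True),2)
E
python3 - <<'E'
from h import *; from bench import *
s=get_state();p,q=s["position"],s["orientation"]
print(tcp_to_grasp)
for f in (-.250,):
  B=O+G@[f,0,.16];print("B",B)
  print(rel(p,q,B))
print(rel(p,q,[.30,-.45,.30]));print(rel(p,q,[.5,-.25,.32]));print(rel(p,q,[.57,0,.32]))
E
```

```text
0.0187
B [0.54781592 0.27190546 0.20334005]
(array([ 0.5957, -0.6629,  0.0283]), array([ -4.87,  -5.9 , -78.93]))
(array([ 0.188 , -0.0177, -0.0692]), array([ -4.87,  -5.9 , -78.93]))
(array([ 0.4288, -0.1662, -0.089 ]), array([ -4.87,  -5.9 , -78.93]))
(array([ 0.5546, -0.3933, -0.0887]), array([ -4.87,  -5.9 , -78.93]))
```

Call:
drive_tool(commands=[[[0.06,-0.01,-0.03],[0,0,-7],0],[[0.12,-0.02,-0.06],[0,0,-14],0],[[0.175,-0.03,-0.09],[0,0,-21],0],[[0.23,-0.06,-0.09],[-1,-1,-29],0],[[0.28,-0.09,-0.09],[-2,-2,-37],0],[[0.33,-0.12,-0.09],[-2,-3,-45],0],[[0.38,-0.15,-0.09],[-3,-4,-53],0],[[0.43,-0.17,-0.09],[-4,-5,-61],0],[[0.46,-0.22,-0.09],[-5,-6,-69],0],[[0.49,-0.27,-0.09],[-5,-6,-79],0]])

```text
time: 1.4
position: [0.5361, -0.1328, 0.3205]
orientation: [0.045, 0.688, 0.723, -0.043]
wrist_force: [1.1, -0.9, -0.6]
finger_gap: 0.0002
```

```bash
python3 - <<'E'
from h import *; from bench import *
s=get_state();p,q=s["position"],s["orientation"]
print(s["time"],p,s["joint_positions"].round(2) if hasattr(s["joint_positions"],'round') else s["joint_positions"],s["wrist_force"],s["finger_gap"])
for z in(.16,.08,.05): print(z,rel(p,q,O+G@[-.250,0,z]))
E
```

```text
1.4 [ 0.53610362 -0.13275281  0.32050113] [-0.32  0.32  1.31 -0.12  1.46 -0.35] [ 1.09421252 -0.92891168 -0.59578666] 0.0001575044154992598
0.16 (array([0.415 , 0.0315, 0.0662]), array([-0.  ,  0.12,  0.41]))
0.08 (array([0.4152, 0.0315, 0.1462]), array([-0.  ,  0.12,  0.41]))
0.05 (array([0.4153, 0.0315, 0.1762]), array([-0.  ,  0.12,  0.41]))
```

Call:
drive_tool(commands=[[[0.05,0.004,0],[0,0,0.4],0],[[0.1,0.008,0],[0,0.1,0.4],0],[[0.16,0.012,0],[0,0.1,0.4],0],[[0.22,0.017,0.01],[0,0.1,0.4],0],[[0.28,0.022,0.02],[0,0.1,0.4],0],[[0.34,0.027,0.03],[0,0.1,0.4],0],[[0.39,0.03,0.045],[0,0.1,0.4],0],[[0.415,0.0315,0.07],[0,0.1,0.4],0],[[0.415,0.0315,0.11],[0,0.1,0.4],0],[[0.415,0.0315,0.13],[0,0.1,0.4],0]])

```text
time: 2.65
position: [0.5468, 0.2639, 0.1371]
orientation: [0.043, 0.69, 0.721, -0.044]
wrist_force: [-0.3, -0.2, 0.6]
finger_gap: -0.0001
```

```bash
cat > look.py <<'E'
import sys
from h import *; from bench import *
n=sys.argv[1]
s=get_state();p,q=s["position"],s["orientation"]
print(s["time"],"tcp g",np.round((p-O)@G,4),"F g",np.round(s["wrist_force"]@G,2),s["finger_gap"])
T=R.from_quat([q[1],q[2],q[3],q[0]]).as_matrix();print("rot err",R.from_matrix(T.T@TD).as_rotvec(degrees=True).round(2))
ims=[]
for c in sys.argv[2:]:
    d=snapshot(c);np.savez(f"{c}{n}.npz",**d);im=d["image"]
    if c!="wrist":
        u,v=np.int32(proj(d,p)[0]);im=im[max(v-60,0):v+60,max(u-75,0):u+75]
        im=cv2.resize(im,(750,600),interpolation=cv2.INTER_CUBIC)
        print(c,"crop origin",u-75,v-60)
    cv2.imwrite(f"pics/{c}{n}.png",im)
E
python3 look.py 2 scene top wrist
```

```text
2.65 tcp g [-0.2502 -0.0014  0.0933] F g [ 0.25 -0.3   0.58] -0.00013087418932640837
rot err [-0.22  0.1   0.09]
scene crop origin 294 113
top crop origin 53 134
```

View pics/scene2.png

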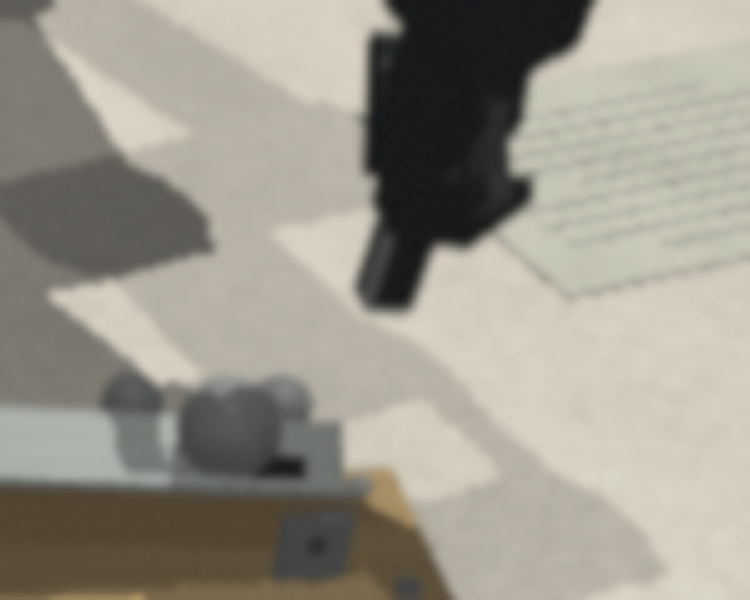

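View pics/wrist2.png

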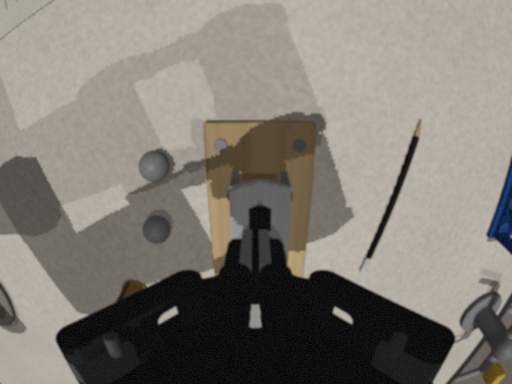

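The closed fingers (scene crop (390,305)) are behind and above the ball (crop (228,430)). In the wrist view they line up with the plug at (260,216). Next I'll lower the tip to about 25 mm, which is 7 mm above the plug.

Call:
drive_tool(commands=[[[0,0.001,0.01],[0,0,0],0],[[0,0.001,0.02],[0,0,0],0],[[0,0.001,0.03],[0,0,0],0],[[0,0.001,0.04],[0,0,0],0],[[0,0.001,0.05],[0,0,0],0],[[0,0.001,0.056],[0,0,0],0],[[0,0.001,0.061],[0,0,0],0],[[0,0.001,0.065],[0,0,0],0],[[0,0.001,0.068],[0,0,0],0],[[0,0.001,0.068],[0,0,0],0]])

```text
time: 4.05
position: [0.5487, 0.2553, 0.0713]
orientation: [0.044, 0.691, 0.72, -0.044]
wrist_force: [-0.5, -1.2, 0.7]
finger_gap: 0.0001
```

```bash
python3 look.py 3 scene top
```

```text
4.05 tcp g [-2.496e-01  2.000e-04  2.700e-02] F g [ 1.21 -0.59  0.56] 0.00010447262921345448
rot err [-0.16  0.08  0.02]
scene crop origin 285 140
top crop origin 67 141
```

View pics/scene3.png

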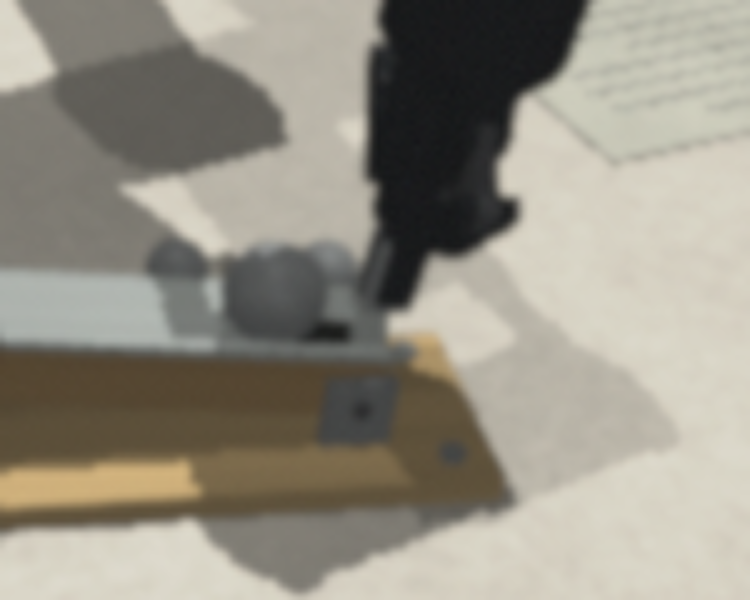

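View pics/top3.png

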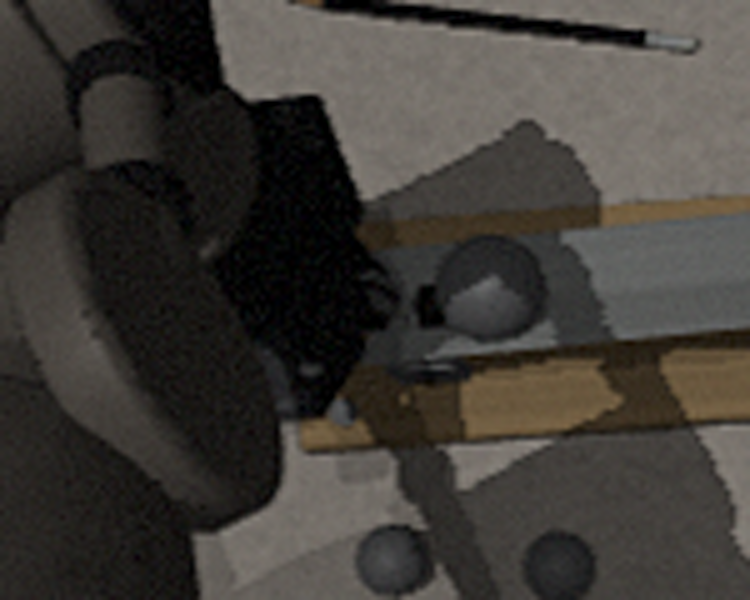

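The tip is 27 mm above the groove line and centred, with about a 17 mm gap to the ball (scene crop: ball's right edge at 325, finger at 362). I'll start the gentle push.

Call:
drive_tool(commands=[[[-0.004,0,0.001],[0,0,0],0],[[-0.008,0,0.001],[0,0,0],0],[[-0.012,0,0.001],[0,0,0],0],[[-0.016,0,0.001],[0,0,0],0],[[-0.019,0,0.002],[0,0,0],0],[[-0.023,0,0.002],[0,0,0],0],[[-0.028,0,0.002],[0,0,0],0],[[-0.034,0,0.002],[0,0,0],0],[[-0.041,0,0.002],[0,0,0],0],[[-0.048,0,0.002],[0,0,0],0]])

```text
time: 5.4
position: [0.5509, 0.207, 0.0756]
orientation: [0.044, 0.691, 0.72, -0.044]
wrist_force: [0.4, 2.8, 1.5]
finger_gap: -0.0
```

```bash
python3 look.py 4 scene top
```

```text
5.4 tcp g [-0.2011  0.0004  0.0253] F g [-2.57  0.55  1.83] -2.7717985900546006e-05
rot err [-0.14  0.07  0.01]
scene crop origin 263 139
top crop origin 90 138
```

View pics/scene4.png

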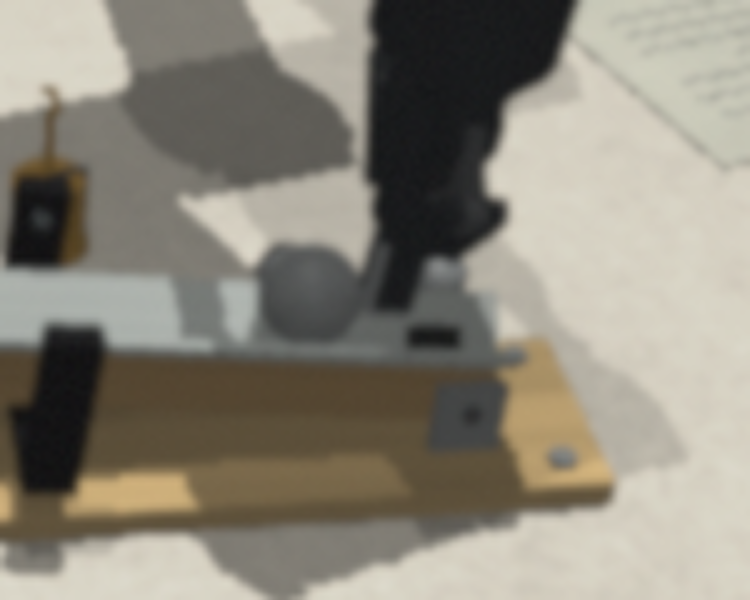

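The ball has left the plug and rides against the fingertips (crop: ball (308,292), finger edge (360,290)). I'll continue up through the gate.

Call:
drive_tool(commands=[[[-0.004,0,0],[0,0,0],0],[[-0.011,0,0],[0,0,0],0],[[-0.02,0,0],[0,0,0],0],[[-0.03,0,0],[0,0,0],0],[[-0.04,0,0],[0,0,0],0],[[-0.05,0,0],[0,0,0],0],[[-0.059,0,0],[0,0,0],0],[[-0.066,0,0],[0,0,0],0],[[-0.071,0,0],[0,0,0],0],[[-0.074,0,0],[0,0,0],0]])

```text
time: 6.75
position: [0.5537, 0.1324, 0.0847]
orientation: [0.044, 0.691, 0.72, -0.044]
wrist_force: [1.2, 3.7, 1.3]
finger_gap: 0.0
```

```bash
python3 look.py 5 scene top
```

```text
6.75 tcp g [-1.259e-01  1.000e-04  2.520e-02] F g [-3.51  1.32  1.77] 2.3164717458123582e-05
rot err [-0.2   0.15 -0.03]
scene crop origin 229 138
top crop origin 126 135
```

View pics/scene5.png

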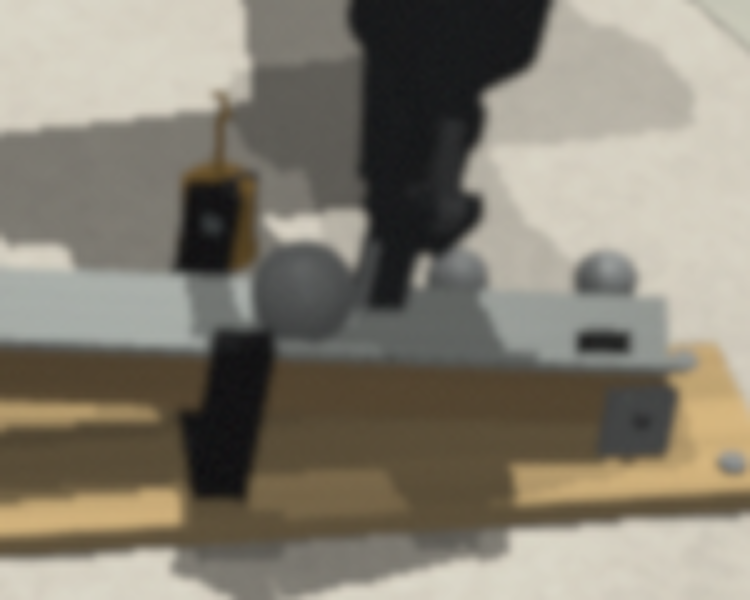

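View pics/top5.png

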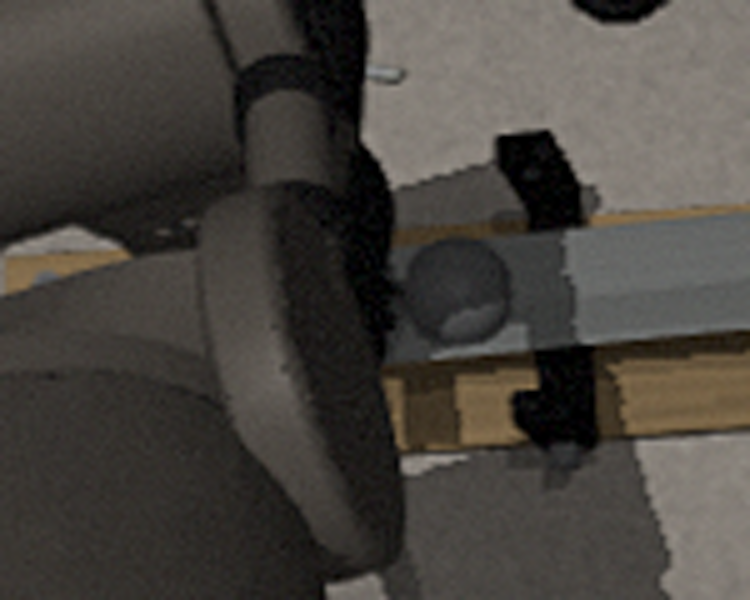

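The ball is just at the gate's lower side, centred between the arms (top crop: ball (458,290), arms at (540,180) and (560,400)). Before going through, I'll check from depth how wide and how low the gripper linkage hangs compared with the gate arms.

```bash
python3 - <<'E'
from h import *
tcps={2:(-.2502,-.0014,.0933),3:(-.2496,.0002,.027),4:(-.2011,.0004,.0253),5:(-.1259,.0001,.0252)}
for c in("scene","top"):
  for n,t in tcps.items():
    g=((cloud(load(f"{c}{n}.npz"))-O)@G).reshape(-1,3);g=g[np.isfinite(g).all(1)]-t
    g=g[(g[:,2]>-.002)&(g[:,2]<.15)&(abs(g[:,1])<.09)&(g[:,0]>-.09)&(g[:,0]<.05)]
    out=[]
    for z in np.arange(0,.14,.01):
        k=g[(g[:,2]>=z)&(g[:,2]<z+.01)&((g[:,0]>-.06)&(g[:,0]<.02))]
        out.append((round(z,2),len(k),*(np.round(np.r_[k[:,1].min(),k[:,1].max(),k[:,0].min(),k[:,0].max()]*1e3).astype(int).tolist() if len(k) else [])))
    if n in(2,3): print(c,n,*out,sep="\n")
E
```

```text
scene
2
(np.float64(0.0), 33, -8, 13, -10, 13)
(np.float64(0.01), 55, -8, 15, -10, 13)
(np.float64(0.02), 62, -8, 16, -11, 13)
(np.float64(0.03), 46, -13, 15, -5, 13)
(np.float64(0.04), 57, -28, 34, -12, 14)
(np.float64(0.05), 115, -37, 40, -10, 14)
(np.float64(0.06), 119, -45, 50, -12, 18)
(np.float64(0.07), 144, -52, 57, -11, 20)
(np.float64(0.08), 183, -59, 63, -13, 19)
(np.float64(0.09), 193, -59, 64, -12, 20)
(np.float64(0.1), 176, -35, 49, -9, 20)
(np.float64(0.11), 114, -12, 43, -8, 13)
(np.float64(0.12), 72, 18, 39, -16, 17)
(np.float64(0.13), 120, 22, 40, -30, 20)
(np.float64(0.14), 122, 19, 40, -32, 20)
scene
3
(np.float64(0.0), 30, -6, 14, -7, 12)
(np.float64(0.01), 48, -6, 16, -11, 13)
(np.float64(0.02), 52, -8, 16, -6, 12)
(np.float64(0.03), 40, -10, 15, -7, 13)
(np.float64(0.04), 45, -24, 33, -10, 14)
(np.float64(0.05), 89, -35, 41, -11, 15)
(np.float64(0.06), 100, -47, 50, -11, 18)
(np.float64(0.07), 124, -58, 57, -10, 18)
(np.float64(0.08), 153, -57, 63, -11, 18)
(np.float64(0.09), 175, -61, 62, -11, 20)
(np.float64(0.1), 143, -27, 49, -7, 20)
(np.float64(0.11), 90, -
[... 645 characters left out ...]
 -38, -33, -3, 17)
(np.float64(0.13), 31, -39, -32, 3, 20)
(np.float64(0.14), 22, -37, -32, 5, 19)
top
3
(np.float64(0.0), 12, -8, 10, 5, 10)
(np.float64(0.01), 27, -15, 12, -2, 11)
(np.float64(0.02), 25, -15, 12, 2, 11)
(np.float64(0.03), 19, -15, 5, 3, 11)
(np.float64(0.04), 38, -30, 32, 1, 13)
(np.float64(0.05), 110, -37, 39, -9, 13)
(np.float64(0.06), 74, -45, 46, 7, 17)
(np.float64(0.07), 87, -56, 53, 0, 17)
(np.float64(0.08), 112, -62, 61, -13, 17)
(np.float64(0.09), 163, -62, 59, -11, 20)
(np.float64(0.1), 61, -48, 47, -4, 19)
(np.float64(0.11), 29, -42, -29, -3, 11)
(np.float64(0.12), 10, -38, -34, 2, 12)
(np.float64(0.13), 20, -38, -32, 4, 20)
(np.float64(0.14), 19, -38, -31, 7, 20)
```

The linkage reaches |y| = 45 mm only about 60 mm above the tip, or z≈85 mm against gate tops at 46 mm. That clears comfortably, so I'll carry on.

Call:
drive_tool(commands=[[[-0.004,0,0],[0,0,0],0],[[-0.011,0,0],[0,0,0],0],[[-0.02,0,0],[0,0,0],0],[[-0.03,0,0],[0,0,0],0],[[-0.04,0,0],[0,0,0],0],[[-0.05,0,0],[0,0,0],0],[[-0.059,0,0],[0,0,0],0],[[-0.067,0,0],[0,0,0],0],[[-0.073,0,0],[0,0,0],0],[[-0.077,0,0],[0,0,0],0]])

```text
time: 8.1
position: [0.5568, 0.0554, 0.0943]
orientation: [0.044, 0.691, 0.72, -0.045]
wrist_force: [-0.5, 3.3, 2.0]
finger_gap: -0.0002
```

```bash
python3 look.py 6 scene
```

```text
8.1 tcp g [-0.0482  0.      0.0253] F g [-3.09 -0.36  2.37] -0.00021734638198674794
rot err [-0.22  0.19 -0.03]
scene crop origin 192 136
```

View pics/scene6.png

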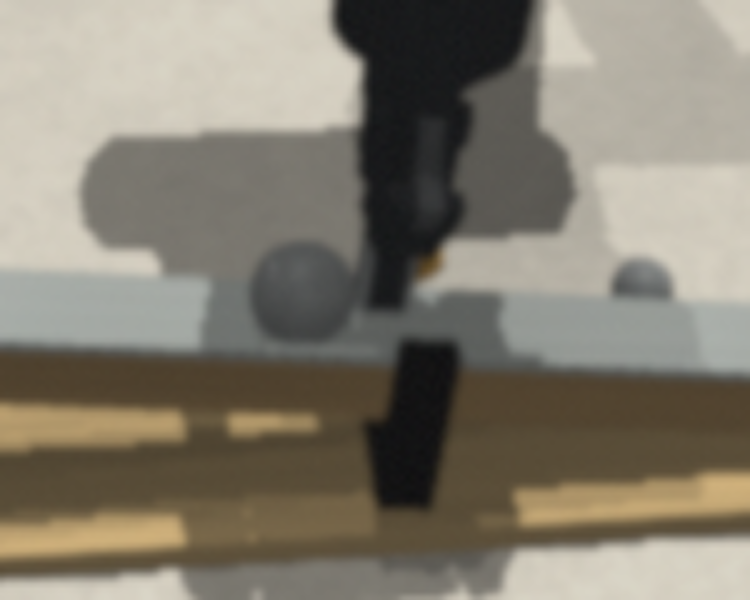

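The ball is through the gate (crop: ball (300,292), gate arm (425,400)) and still against the fingers. About 140 mm remain.

Call:
drive_tool(commands=[[[-0.004,0,0],[0,0,0],0],[[-0.012,0,0],[0,0,0],0],[[-0.022,0,0],[0,0,0],0],[[-0.034,0,0],[0,0,0],0],[[-0.046,0,0],[0,0,0],0],[[-0.058,0,0],[0,0,0],0],[[-0.069,0,0],[0,0,0],0],[[-0.078,0,0],[0,0,0],0],[[-0.085,0,0],[0,0,0],0],[[-0.09,0,0],[0,0,0],0]])

```text
time: 9.4
position: [0.5605, -0.0347, 0.1056]
orientation: [0.044, 0.691, 0.72, -0.045]
wrist_force: [-0.2, 3.6, 1.6]
finger_gap: -0.0
```

```bash
python3 look.py 7 scene top
```

```text
9.4 tcp g [ 0.0427 -0.0001  0.0256] F g [-3.36 -0.06  2.02] -4.2541563502648465e-05
rot err [-0.23  0.22 -0.04]
scene crop origin 148 134
top crop origin 209 126
```

View pics/scene7.png

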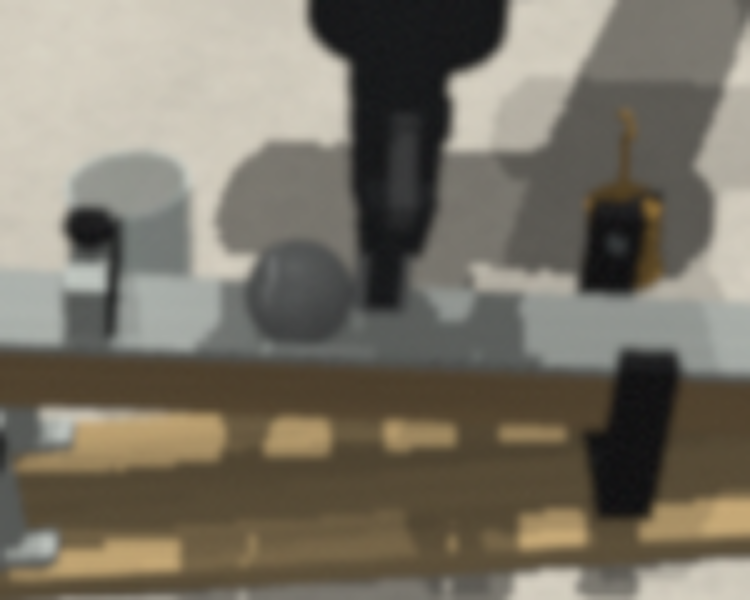

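View pics/top7.png

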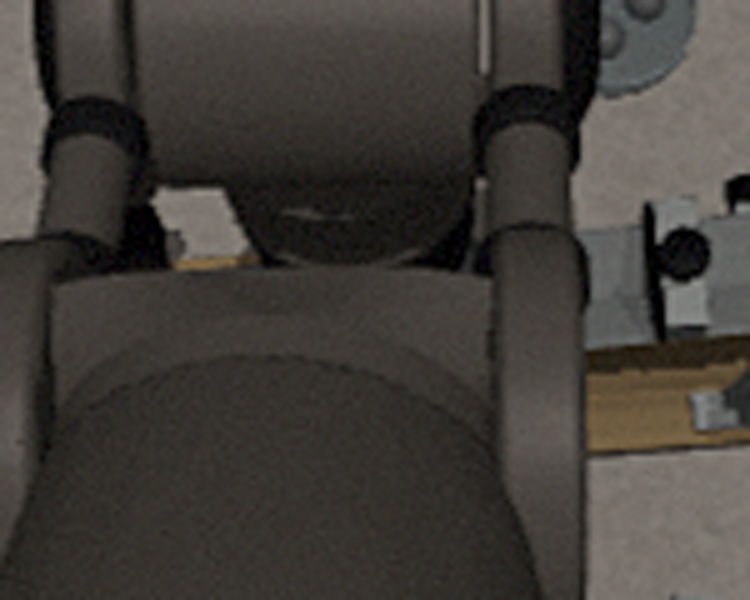

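Scene crop: the ball is at (300,292) with its left edge at 247, and the rubber face is at about 118. That leaves a gap of about 50 mm. I'll advance 44 mm, slowing at the end, and then creep.

Call:
drive_tool(commands=[[[-0.003,0,0],[0,0,0],0],[[-0.008,0,0],[0,0,0],0],[[-0.014,0,0],[0,0,0],0],[[-0.02,0,0],[0,0,0],0],[[-0.026,0,0],[0,0,0],0],[[-0.032,0,0],[0,0,0],0],[[-0.037,0,0],[0,0,0],0],[[-0.041,0,0],[0,0,0],0],[[-0.043,0,0],[0,0,0],0],[[-0.044,0,0],[0,0,0],0]])

```text
time: 10.75
position: [0.5622, -0.0788, 0.1111]
orientation: [0.044, 0.691, 0.72, -0.045]
wrist_force: [0.7, 4.0, 1.0]
finger_gap: 0.0004
```

```bash
python3 look.py 8 scene
```

```text
10.75 tcp g [ 0.0872 -0.0002  0.0257] F g [-3.78  0.91  1.45] 0.000350010936955192
rot err [-0.25  0.27 -0.05]
scene crop origin 126 133
```

View pics/scene8.png

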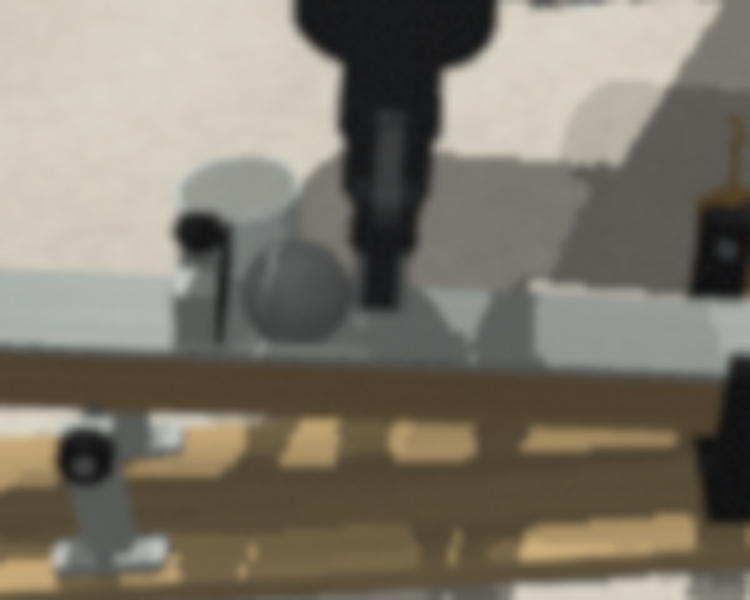

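About 6 mm remain (ball's left edge at 244, face at 228). I'll creep.

Call:
drive_tool(commands=[[[-0.001,0,0],[0,0,0],0],[[-0.002,0,0],[0,0,0],0],[[-0.003,0,0],[0,0,0],0],[[-0.0035,0,0],[0,0,0],0],[[-0.004,0,0],[0,0,0],0],[[-0.0045,0,0],[0,0,0],0],[[-0.005,0,0],[0,0,0],0],[[-0.0055,0,0],[0,0,0],0],[[-0.006,0,0],[0,0,0],0],[[-0.006,0,0],[0,0,0],0]])

```text
time: 12.05
position: [0.5624, -0.0841, 0.1118]
orientation: [0.044, 0.691, 0.72, -0.045]
wrist_force: [0.1, 6.9, 0.6]
finger_gap: -0.0001
```

```bash
python3 look.py 9 scene
```

```text
12.05 tcp g [ 0.0925 -0.0002  0.0257] F g [-6.76  0.41  1.41] -0.00014776778275479155
rot err [-0.25  0.21 -0.04]
scene crop origin 123 133
```

View pics/scene9.png

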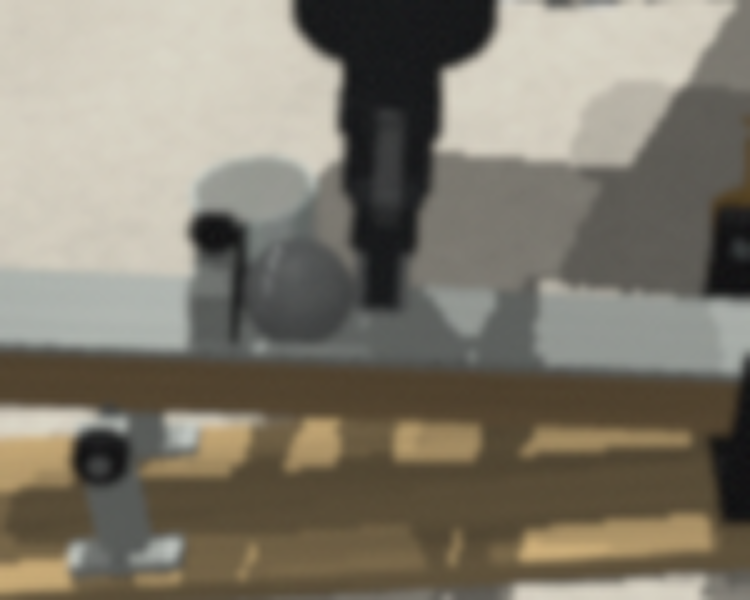

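The force along the gutter rose from -3.8 to -6.8 N and the TCP lagged (5.3 of 6 mm), so the ball appears to touch the stop. I'll press 2 mm more to confirm.

Call:
drive_tool(commands=[[[-0.0005,0,0],[0,0,0],0],[[-0.001,0,0],[0,0,0],0],[[-0.0015,0,0],[0,0,0],0],[[-0.002,0,0],[0,0,0],0],[[-0.002,0,0],[0,0,0],0],[[-0.002,0,0],[0,0,0],0],[[-0.002,0,0],[0,0,0],0],[[-0.002,0,0],[0,0,0],0],[[-0.002,0,0],[0,0,0],0],[[-0.002,0,0],[0,0,0],0]])

```text
time: 13.35
position: [0.5623, -0.0843, 0.1118]
orientation: [0.043, 0.691, 0.72, -0.044]
wrist_force: [0.7, 11.4, 1.0]
finger_gap: -0.0001
```

```bash
python3 look.py 10 scene top; python3 -c "
from bench import *;print(get_state()['wrist_force'])"
```

```text
13.35 tcp g [ 0.0927 -0.0003  0.0257] F g [-11.19   1.17   2.4 ] -9.196434034174046e-05
rot err [-0.26  0.06 -0.03]
scene crop origin 123 133
top crop origin 235 124
[ 0.47403832 10.67173656  2.23001824]
```

View pics/scene10.png

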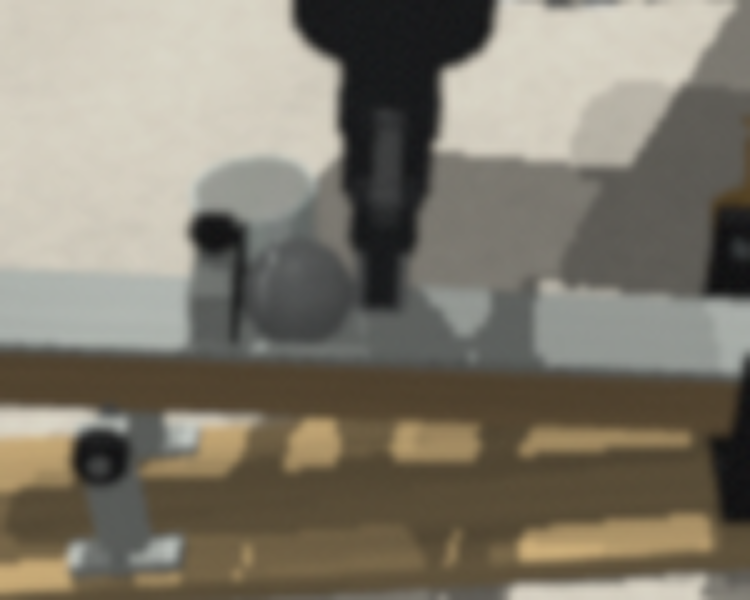

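The TCP moved only 0.2 mm for a 2 mm command while the force rose to 11 N, so the ball is firmly against the stop. Last check before handing in: have the stop or the bystanders shifted?

```bash
python3 - <<'E'
from h import *
a=load("scene0.npz");b=load("scene10.npz")
g=cloud(a)
for nm,d in(("0",a),("10",b)):
    q=((cloud(d)-O)@G);m=(q[...,0]>.13)&(q[...,0]<.2)&(abs(q[...,1])<.03)&(q[...,2]>.052)&(q[...,2]<.07)
    print(nm,"thumbscrew",np.round(np.median(q[m],0),4),m.sum())
    q=q[(q[...,0]>.07)&(q[...,0]<.16)&(abs(q[...,1])<.03)&(q[...,2]>.034)&(q[...,2]<.05)]
ba=np.hstack([a["image"],b["image"]]);cv2.imwrite("pics/cmp.png",cv2.resize(ba,(800,300)))
df=cv2.absdiff(a["image"],b["image"]).max(2);print("diff dish/watch/pencil",[df[r].mean().round(2) for r in(np.s_[270:315,130:190],np.s_[270:310,240:280],np.s_[262:285,305:410])])
m=cv2.imread("pics/cmp.png")
E
```

```text
0 thumbscrew [0.1582 0.0066 0.0619] 77
10 thumbscrew [0.1577 0.0074 0.0618] 79
diff dish/watch/pencil [np.float64(9.12), np.float64(8.06), np.float64(9.59)]
```

View pics/cmp.png

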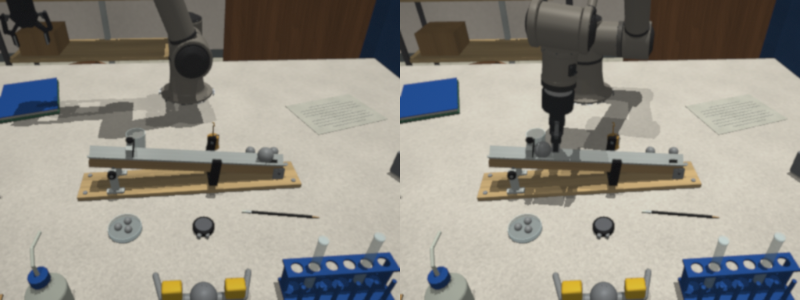

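The side-by-side shows every bystander where it was, and the stop hasn't moved (thumbscrew x 158.2 mm before, 157.7 mm now, within noise). The ball sits against the stop with the fingers behind it, so I'm handing in.

```bash
python3 -c "
from bench import *
hand_in();s=get_state();print(s['time'],s['wrist_force'],s['position'])"
```

```text
the job is handed in; nothing more can be done
the job is handed in; nothing more can be done
```

The large steel ball is back up the gutter and resting against the start stop, with the shut fingertips still pressing on it. I pushed it from behind, centred between the gate arms, and handed in shortly after 13.35 s on the robot's clock.

- **Contact with the stop:** on the final press the arm moved only 0.2 mm of a commanded 2 mm. The force along the gutter rose from about 4 N, already reading before contact, to 11 N, well below the stop's 80 N.
- **Stop:** its thumbscrew measured 158.2 mm along the gutter before and 157.7 mm after, which is within camera noise.
- **Gate:** the hand is only as wide as the gap between the arms about 85 mm above the groove line, against arm tops at 46 mm. I saw no sign of touching in the pictures or forces.
- **Other things on the bench:** they look unmoved in the before-and-after scene pictures. The pixel-difference check on the dish, stopwatch and pencil settled nothing: it gave 8–10 grey levels for each, and I had no noise level to compare that with.
- **Small disagreement:** the picture suggested the ball would touch the stop 1–4 mm later than the depth data did. I went by the force and the lack of movement instead.

No state came back after the hand-in, so the final hold was not measured.

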